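# Roll a shaft blank into its V-block and close the keeper

### The job

Only push with the fingers, and lift or carry nothing: roll the shaft blank along the bench, up the ramp and into the groove of the V-block, and push it endways along the groove until it is up against the stop screw. Then push the keeper round by its knob until its arm lies square across the shaft. Leave the other things on the bench where they are.

Things in the scene. Friction and masses are not known exactly. Their poses are not given: they have to be found in the camera images.
- v_block: low ground-steel V-block fixed to the bench: a lead-in ramp (-x side), the V groove, a back land (+x side). Origin on the bench under the bottom of the groove; the block runs from y = -50 to +60 mm. x: the direction in which a bar rolls in; y: along the groove; z: up. Back land: 30 mm high, x = 26 to 45 mm.
- lip (a point): middle of the flat lip, 4 mm wide and 16 mm high, between ramp and groove; at (-14, 0, 16) mm in the V-block's frame. The ramp rises to it from the bench at x = -80 mm. The 90 degree groove lies beyond: its flank at the lip is 16 mm high, the far one 30 mm; it is open at the top and at the +y end.
- stop (a point): middle of the flat end of the stop screw (10 mm across), facing +y of the V-block, at (0, -46, 23.8) mm in its frame. Its plate on the block's -y end is 38 mm high, x = -17 to 43 mm, y = -60 to -50 mm; nut and thread reach to y = -69 mm. About 3 N slides the shaft blank along -y to it.
- seat (a point): where the centre of the shaft blank is when it lies home in the groove with its end against the stop screw: (0, 19, 23.8) mm in the V-block's frame. Its free end is then at y = 84 mm, 24 mm out past the block, and its top is 38 mm above the bench.
- shaft_blank: plain round steel bar with chamfered ends, 28 mm in diameter, 130 mm long, 0.5 to 0.75 kg, lying in front of the ramp, roughly parallel to the groove. Origin at its centre; its own x axis is the bar's axis (y and z turn as it rolls). It is smooth and rolls freely if pushed at or below its middle (higher up it jams). Centre 14 mm up on the bench, 30 mm on the lip.
- shaft_mid (a point): the centre of the shaft blank, on its axis half-way along; the same point as its origin.
- keeper (a joint): keeper: flat steel arm, 14 mm wide, 6 mm thick, underside 41 mm up, that swings level about an upright pivot on the back land. 0: parked, pointing along +y of the V-block. 1.57 (end stop): closed, pointing along -x, square across the groove, 3 mm clear above the shaft. Grows anticlockwise seen from above. Stays where it is left.
- keeper_pivot (a point): the keeper's pivot axis, at (35.5, 0) mm in the V-block's frame, at the height of the arm (44 mm).
- keeper_knob (a point): small upright knob near the free end of the keeper's arm, 11 mm in diameter, from 47 to 71 mm above the bench, 42 mm from the pivot; the point is half-way up it. The place to push the keeper: about 1.5 N moves it.
- stator_06: a wound motor stator on the belt, 51x76x82 mm, the left the middle one of three there; origin at the middle of its underside. A bystander.
- stator_08: a wound motor stator on the belt, 50x77x80 mm, the right the middle one of three there; origin at the middle of its underside. A bystander.
- parts_cup: a small green plastic cup on the belt, 70 mm across, 45 mm tall; origin at the middle of its underside. A bystander.
- stator_07: a wound motor stator on the belt behind the V-block, 51x79x82 mm, the middle one of three there; origin at the middle of its underside. A bystander.
- stator_01: a wound motor stator standing on the deck beyond the back of the V-block, 51x76x82 mm; origin at the middle of its underside. A bystander.
- varnish_bottle: a small upright bottle with a red nozzle, 43 mm across and 120 mm tall, by the belt; origin at the middle of its underside. A bystander.
- tape_roll: a roll of white tape lying flat, 68 mm across, 18 mm tall; origin at the middle of its underside. A bystander.
- end_cap: a round die-cast end cap lying flat, 60 mm across, 20 mm tall; origin at the middle of its underside. A bystander.
- side_cutters: red-handled side cutters lying flat, 141x48x11 mm; origin at the middle of the underside. A bystander.
- bearing: a small ball bearing lying flat, 22 mm across, 7 mm tall; origin at the middle of its underside. A bystander.
Things that resemble listed ones, but are neither listed nor needed, are in the scene too. Several things have the shape of the shaft_blank; the one meant has the colours described above. Of the things that look like the v_block, the larger one is meant.

How it is judged:
By the outcome, as a careful person would: the job done as asked, in the order asked, and still so for the second after the job is handed in, with the robot touching nothing.
It also fails if it takes over 64 s, if anything falls off the work surface, if the arm or the gripper's body presses on something with over 40 N, if the wrist force passes 120 N, or if a joint passes its speed limit or range.

### The arm

A 6-joint arm with a two-finger parallel gripper is mounted at the origin on a cart in front of the work surface, level with it; the furniture and walls round the work are solid. World frame = base frame: x ahead of the robot, y to its left, z up, the work surface at z = 0. Lengths are in m, angles in rad, forces in N, time in s.
With the tool pointing down it reaches from about 0.3 to 0.875 m from the base axis. Payload 4.2 kg.
Tool frame: the origin (TCP) lies at the very end of the fingers, on their centre line; the grasp point (between the pads) lies 19 mm behind it; z points along the fingers, y is the direction in which the jaws open and shut (so a half turn about z gives the same grasp; the last joint's range is limited). The gripper opens to 85 mm and grips with 20 to 120 N. Pads are 22 mm wide; open, the fingers measure 114 mm over their backs; the gripper's body (76 mm by 85 mm) begins 54 mm behind the grasp point. The pads swing forward as they close: fully open they stand 13 mm farther back than shut.
Start: joints at [1.324, 0.32, 1.565, -0, 1.257, -0.02], TCP at [0.129, 0.56, 0.231] pointing down, gripper open.
Joint ranges: [-3.11, 3.11], [-0.84, 2.01], [0.21, 2.61], [-1.34, 4.49], [0.05, 2.63], [-2.56, 2.56]. Speed limits (rad/s): [2.57, 2.57, 3.14, 3.14, 3.14, 3.14].

### API

Orientations are given as a 3x3 rotation matrix whose columns are the frame's x, y, z axes.
In Python, from plant import reach, servo_line, move_joints, let_go, gripper_close, wait, solve_ik, get_state, grab_frame, camera_params, Unreachable, finish_job gives the robot as it stands. Calls block until the motion is done:
- reach(position, orientation): joint-space move of the TCP to a pose.
- servo_line(position, rotation=None, max_speed=0.15): straight line of the TCP; rotation=None keeps the orientation; max_speed is the mean speed in m/s.
- move_joints(angles): joint-space move.
- let_go() and gripper_close(effort=None): open the fingers fully, or close them until they stop; effort is the grip in N (None keeps the last).
- wait(seconds).
- solve_ik(position, orientation): joint angles nearest the present ones, or None.
- get_state(): the state.
- grab_frame(name): name is "scene" or "top" or "wrist"; returns the picture (480x640x3 uint8, red, green, blue); there is no depth.
- camera_params(name): a dict with "fx", "fy", "cx", "cy" (pixels), "distortion" ([k1, k2, p1, p2, k3] as OpenCV has them; the pictures are not rectified), "world_to_cam" (4x4, takes a point from world to camera coordinates); the wrist camera has in their place "tool_from_camera" (4x4, takes a point from camera to tool coordinates, whose origin is the TCP and whose axes are the flange's). Camera axes: x right, y up, looking along -z (the intrinsics and any distortion apply to the point x, -y, -z); pixel columns grow to the right and rows downward; lengths in m; the calibration is good to about 2 mm. A picture is of the moment at which its call begins: read the wrist's pose just before it. camera_params takes no time and is no camera call.
A pose or a line that the arm cannot do raises Unreachable and nothing moves.
- finish_job(): hands the job in, once; it reports no verdict.
The state is a dict: "time": time; "joint_positions": joint angles; "joint_vel": joint speeds; "joint_efforts": joint torques, N m; "tool_pos": TCP position; "tool_rot": TCP orientation; "wrist_force": force on the tool from outside, world axes, zero at the start; "torque": the same for the moment, N m; "finger_gap": finger opening in m.
Only numpy, scipy, OpenCV 4.12 (cv2) and the standard library are available. Lean on these libraries where they do the work, as an engineer would, in place of code of your own. Each camera call takes 0.05 s, during which the arm holds its last target. There are 200 camera calls.

## Working session

There is one attempt and no reset: what is moved stays moved. The work goes in short steps, each a Python script; the robot and the scene stay as the last script left them, time stands still between calls to the robot, and variables do not carry over. Pictures are saved under pics/ and viewed, about 8 in all and at most 12, crops included, and the job is handed in when it is done.

```bash
ls; mkdir -p pics; python3 - <<'E'
from plant import *
import cv2,numpy as np
for n in("scene","top"):
    cv2.imwrite(f"pics/{n}0.png",grab_frame(n)[:,:,::-1]); p=camera_params(n); print(n,{k:np.round(v,4).tolist() for k,v in p.items()})
print(camera_params("wrist")); s=get_state();print(s)
E
```

```text
pics
scene {'fx': 625.0488, 'fy': 625.0488, 'cx': 310.8618, 'cy': 240.6845, 'distortion': [0.0633, 0.0, 0.0, 0.0, 0.0], 'world_to_cam': [[0.8342, -0.5511, 0.0181, -0.2638], [0.2931, 0.471, 0.832, -0.3625], [-0.4671, -0.6888, 0.5544, -1.333], [0.0, 0.0, 0.0, 1.0]]}
top {'fx': 535.6312, 'fy': 535.6312, 'cx': 318.1074, 'cy': 238.1493, 'distortion': [-0.1208, 0.0, 0.0, 0.0, 0.0], 'world_to_cam': [[0.0074, -1.0, -0.0019, 0.315], [0.9786, 0.0068, 0.2055, -0.5068], [-0.2055, -0.0034, 0.9786, -1.2769], [0.0, 0.0, 0.0, 1.0]]}
{'fx': 331.5257539627163, 'fy': 331.5257539627163, 'cx': 312.04777227500205, 'cy': 245.08380098856762, 'distortion': array([-0.05384992,  0.        ,  0.        ,  0.        ,  0.        ]), 'tool_from_camera': array([[-2.83498250e-04,  9.64001060e-01,  2.65898244e-01,
         6.68284007e-02],
       [ 9.99999906e-01,  1.86335291e-04,  3.90641188e-04,
         7.47496901e-05],
       [ 3.27032293e-04,  2.65898330e-01, -9.64001022e-01,
        -1.43966590e-01],
       [ 0.00000000e+00,  0.00000000e+00,  0.00000000e+00,
         1.00000000e+00]])}
{'time': 0.1, 'joint_positions': array([ 1.32397696e+00,  3.20231501e-01,  1.56559236e+00,  3.65522237e-05,
        1.25742133e+00, -1.99933113e-02]), 'joint_vel': array([-7.14366339e-04,  4.91173349e-04, -3.15602428e-03,  1.05574143e-04,
       -2.24165617e-05,  5.53030044e-04]), 'joint_efforts': array([-3.62275214e-04, -4.16409087e+01, -2.34705859e+01, -3.86674867e-05,
        4.94160820e-03, -1.13936636e-05]), 'tool_pos': array([0.1291843 , 0.55983884, 0.23055061]), 'tool_rot': array([[-9.74382522e-01,  2.24896663e-01, -4.37466458e-04],
       [ 2.24897078e-01,  9.74381221e-01, -1.59395538e-03],
       [ 6.77838551e-05, -1.65150719e-03, -9.99998634e-01]]), 'wrist_force': array([-0.35282914, -0.20509222, -0.67960294]), 'torque': array([ 0.00732968,  0.05192648, -0.01218793]), 'finger_gap': 0.08569491049376068}
```

View pics/scene0.png

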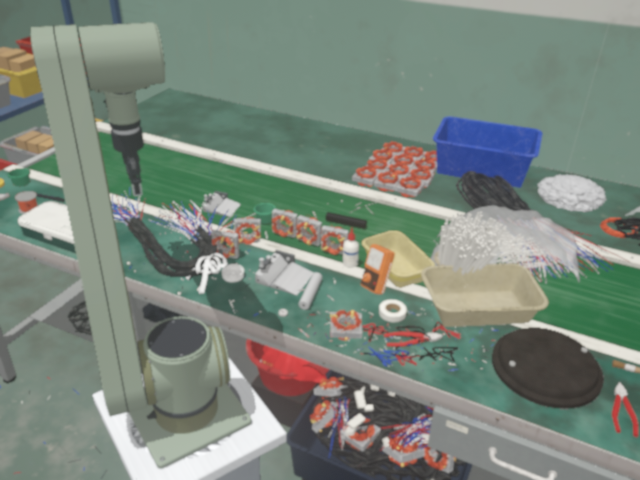

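View pics/top0.png

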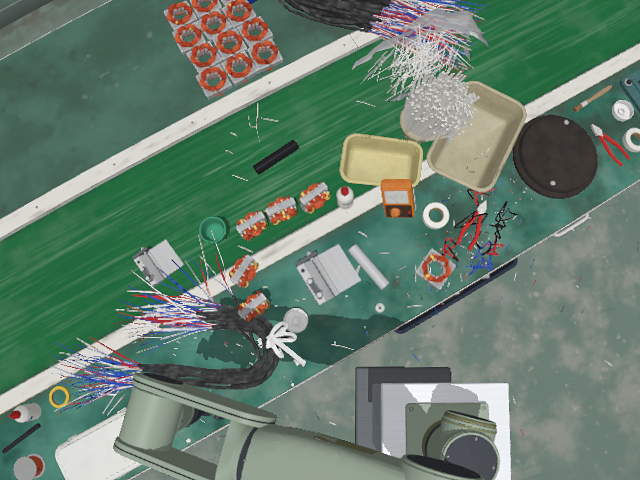

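Scene: the robot is over the left; the V-block is at top (328,274), ramp on the right side, and the light-steel bar lies at (369,267). Look-alikes: dark bar at top (276,157) on the belt; the smaller V-block at (158,262). The choice is the grey steel bar (369,267) and the larger block (328,274). Next is a close wrist look.

```bash
cat > h.py <<'E'
from plant import *
import cv2,numpy as np
def K(p): return np.array([[p['fx'],0,p['cx']],[0,p['fy'],p['cy']],[0,0,1.]])
def cam(name):
    p=camera_params(name)
    if name=="wrist":
        s=get_state();T=np.eye(4);T[:3,:3]=s['tool_rot'];T[:3,3]=s['tool_pos'];C=T@p['tool_from_camera']
    else: C=np.linalg.inv(p['world_to_cam'])
    return p,C
def rays(pc,uv):
    p,C=pc;n=cv2.undistortPoints(np.array(uv,float).reshape(-1,1,2),K(p),np.array(p['distortion']))[:,0]
    d=np.c_[n[:,0],-n[:,1],-np.ones(len(n))]@C[:3,:3].T
    return C[:3,3],d
def onz(pc,uv,z):
    o,d=rays(pc,uv);z=np.broadcast_to(z,len(d));return o+d*((z-o[2])/d[:,2])[:,None]
def proj(pc,X):
    p,C=pc;q=(np.atleast_2d(X)-C[:3,3])@C[:3,:3];q=q*[1,-1,-1]
    return cv2.projectPoints(q,np.zeros(3),np.zeros(3),K(p),np.array(p['distortion']))[0][:,0]
def down(a): # tool x axis at angle a in the xy plane, pointing down
    c,s=np.cos(a),np.sin(a);return np.array([[c,s,0],[s,-c,0],[0,0,-1.]])
def shot(name,f):
    pc=cam(name);im=grab_frame(name);cv2.imwrite(f"pics/{f}.png",im[:,:,::-1]);return pc,im
E
python3 - <<'E'
from h import *
pc=cam("top")
print(np.round(onz(pc,[(369,267),(352,249),(386,286),(328,274),(311,280)],[.014,.014,.014,.02,.03]),3))
s=get_state()['joint_positions']
for a in np.arange(-3,3.2,.5):
    print(a,[ (lambda q: None if q is None else np.round(q,2).tolist())(solve_ik(np.array(p),down(a))) for p in ([.45,.26,.2],[.45,.24,.03])])
E
```

```text
[[0.439 0.189 0.014]
 [0.485 0.232 0.014]
 [0.391 0.147 0.014]
 [0.42  0.293 0.02 ]
 [0.403 0.336 0.03 ]]
-3.0 [[0.5, 0.26, 1.74, -0.0, 1.15, -1.21], [0.47, 0.44, 1.97, -0.0, 0.73, -1.24]]
-2.5 [[0.5, 0.26, 1.74, -0.0, 1.15, -1.71], [0.47, 0.44, 1.97, -0.0, 0.73, -1.74]]
-2.0 [[0.5, 0.26, 1.74, -0.0, 1.15, -2.21], [0.47, 0.44, 1.97, -0.0, 0.73, -2.24]]
-1.5 [None, None]
-1.0 [None, None]
-0.5 [None, [0.47, 0.44, 1.97, -0.0, 0.73, 2.54]]
0.0 [[0.5, 0.26, 1.74, -0.0, 1.15, 2.07], [0.47, 0.44, 1.97, -0.0, 0.73, 2.04]]
0.5 [[0.5, 0.26, 1.74, -0.0, 1.15, 1.57], [0.47, 0.44, 1.97, -0.0, 0.73, 1.54]]
1.0 [[0.5, 0.26, 1.74, -0.0, 1.15, 1.07], [0.47, 0.44, 1.97, -0.0, 0.73, 1.04]]
1.5 [[0.5, 0.26, 1.74, -0.0, 1.15, 0.57], [0.47, 0.44, 1.97, -0.0, 0.73, 0.54]]
2.0 [[0.5, 0.26, 1.74, -0.0, 1.15, 0.07], [0.47, 0.44, 1.97, -0.0, 0.73, 0.04]]
2.5 [[0.5, 0.26, 1.74, -0.0, 1.15, -0.43], [0.47, 0.44, 1.97, -0.0, 0.73, -0.46]]
3.0 [[0.5, 0.26, 1.74, -0.0, 1.15, -0.93], [0.47, 0.44, 1.97, -0.0, 0.73, -0.96]]
```

```bash
python3 - <<'E'
from h import *
import json
vx=np.array([-.67,.742,0]);vy=np.array([-.742,-.67,0]);c=np.array([.425,.25,0])
out={}
for i,dy in enumerate((-.05,.06)):
    p=c-0.09*vx+dy*vy+[0,0,.2]
    reach(p,down(np.arctan2(vx[1],vx[0]))); wait(.2)
    pc,im=shot("wrist",f"w{i}");out[i]=pc[1].tolist()
print(get_state()['time']);json.dump(out,open('w.json','w'))
E
```

```text
3.0083
```

View pics/w0.png

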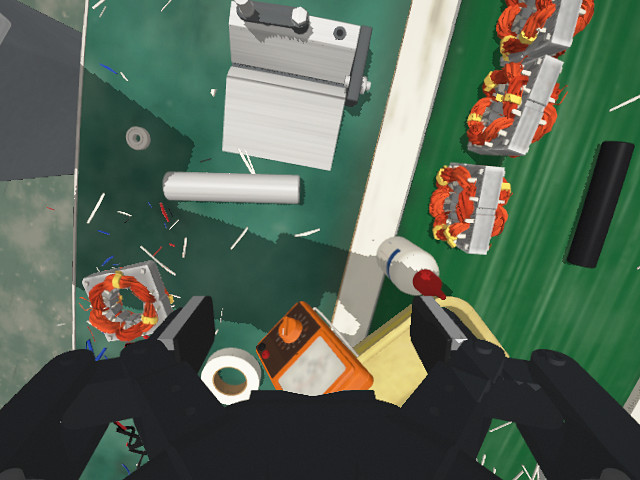

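View pics/w1.png

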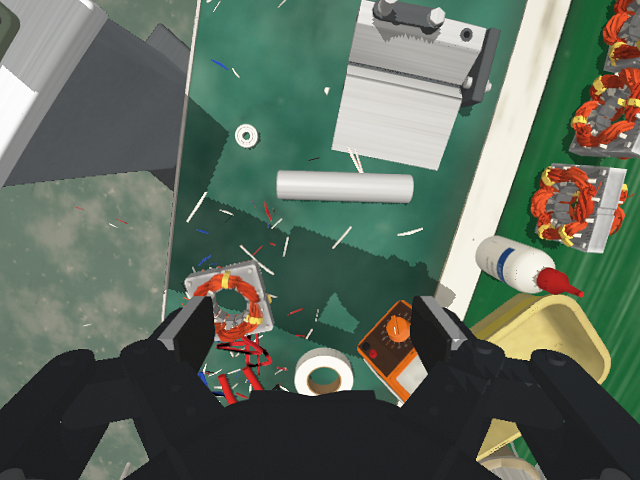

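w0: bar ends at (163,187)–(300,189), light grey. The large V-block's ramp foot corners are at (222,152)/(333,170), the lip line runs (230,68)–(350,83), the stop screw plate is at right (357,65) and the keeper at top. The block is yawed about 9° clockwise from the bar. I'll estimate the pose, then take two closer views from different places.

```bash
python3 - <<'E'
from h import *
import json
W=json.load(open('w.json'));p=camera_params("wrist")
for i,uv in ((0,[(222,152),(333,170)]),(1,[(332,150),(437,170)])):
    P=onz((p,np.array(W[str(i)])),uv,0.);d=P[0]-P[1];print(np.round(P,4),np.linalg.norm(d),np.degrees(np.arctan2(d[1],d[0]))-90)
vy=d/np.linalg.norm(d);vx=np.array([vy[1],-vy[0],0]);O=P.mean(0)-.005*vy+.08*vx
print(O,vx)
out={}
for i,(dx,dy) in enumerate(((-.09,-.03),(-.05,.05))):
    q=O+dx*vx+dy*vy;q[2]=.15
    reach(q,down(np.arctan2(vx[1],vx[0])));wait(.2)
    pc,im=shot("wrist",f"v{i}");out[i]=pc[1].tolist()
    cv2.imwrite(f"pics/v{i}c.png",cv2.resize(im[0:300,100:500,::-1],None,fx=2,fy=2,interpolation=cv2.INTER_CUBIC))
print(get_state()['time']);json.dump(out,open('v.json','w'))
E
```

```text
[[0.4086 0.2082 0.    ]
 [0.5038 0.2699 0.    ]] 0.11340133357932876 -237.04016574440394
[[0.4093 0.2098 0.    ]
 [0.5022 0.268  0.    ]] 0.10959446981472856 -237.94437608779208
[0.41756921 0.30935661 0.        ] [-0.53074232  0.84753324  0.        ]
4.5333
```

View pics/v0c.png

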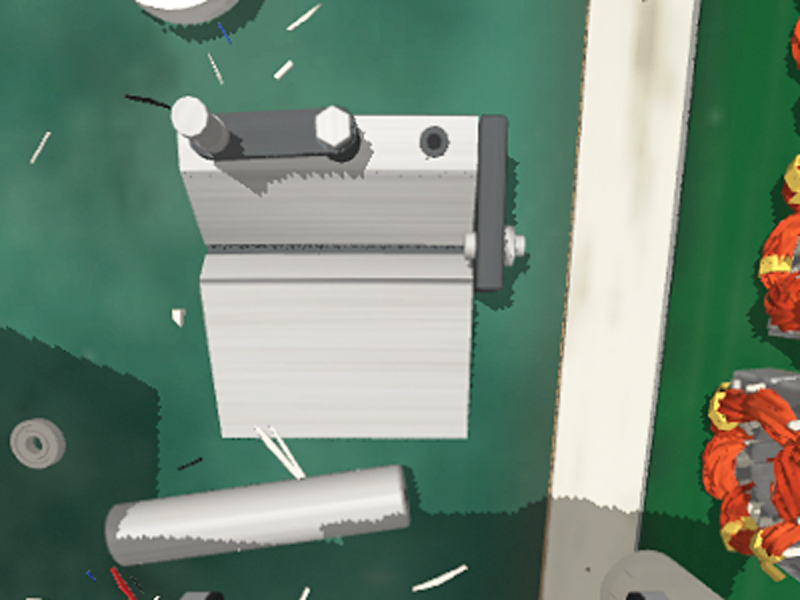

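View pics/v1c.png

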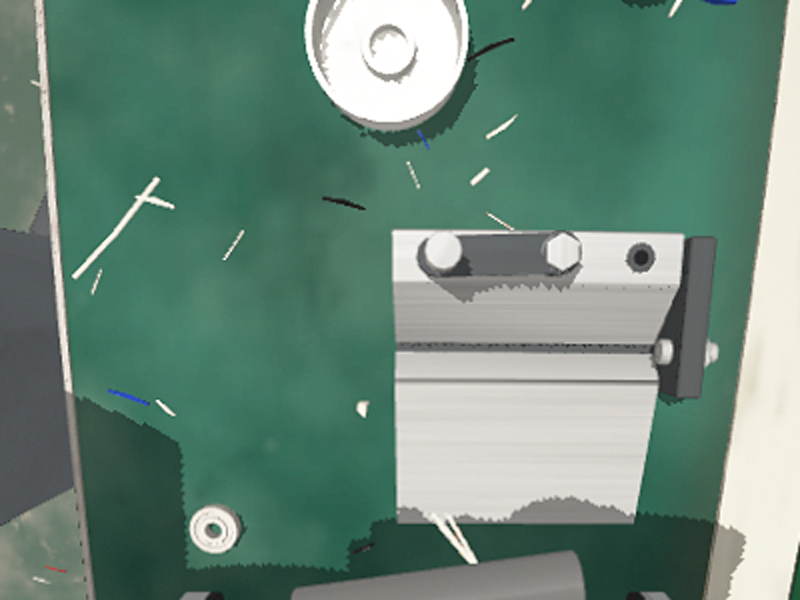

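v0 crop (×2): ramp foot corners (221,438)/(467,438), land corners (478,116), (476,172), (180,172), knob top (189,117), pivot bolt (333,127), stop end (470,245), bar from (112,535) to (408,496). v1 crop: the same points at (398,523)/(634,523), (683,234), (672,290), (394,283), knob (443,250), bolt (563,252), stop (662,352). The keeper is parked and the end cap is at top.

```bash
python3 - <<'E'
from h import *
import json
p=camera_params("wrist");V=json.load(open('v.json'));W=json.load(open('w.json'))
f=lambda q:np.array(q)/2+[100,0]
n=['A','B','LFR','LNR','LNL','knob','bolt','stop']
a=f([(221,438),(467,438),(478,116),(476,172),(180,172),(189,117),(333,127),(467,245)])
b=f([(398,523),(634,523),(683,234),(672,290),(394,283),(443,250),(563,252),(657,352)])
def tri(C1,u1,C2,u2):
    r=[]
    (o1,d1),(o2,d2)=rays((p,np.array(C1)),u1),rays((p,np.array(C2)),u2)
    for x,y in zip(d1,d2):
        t=np.linalg.lstsq(np.c_[x,-y],o2-o1,rcond=None)[0];r.append((o1+t[0]*x+o2+t[1]*y)/2)
    return np.array(r)
X=tri(V['0'],a,V['1'],b)
S=tri(W['0'],[(163,187),(300.,189)],W['1'],[(277,186),(413.,187)])
m=np.array([(-80,60),(-80,-50),(45,-50),(26,-50),(26,60),(35.5,42),(35.5,0),(0,-46)])/1e3
# 2D rigid fit over the fixed points, using the triangulated xy
ok=[0,1,2,3,4,6,7];A=m[ok]-m[ok].mean(0);B=X[ok,:2]-X[ok,:2].mean(0)
th=np.arctan2((A[:,0]*B[:,1]-A[:,1]*B[:,0]).sum(),(A*B).sum());R=np.array([[np.cos(th),-np.sin(th)],[np.sin(th),np.cos(th)]])
O=X[ok,:2].mean(0)-R@m[ok].mean(0)
for k,x,q in zip(n,X,m): print(k,np.round(1e3*x,1),'local',np.round(1e3*R.T@(x[:2]-O),1),1e3*q)
print('O',O,'th',np.degrees(th))
print('bar tri',S.round(4))
for C,u in((V['0'],f([(112,535),(408,496)])),(W['0'],[(163,187),(300,189)]),(W['1'],[(277,186),(413,187)])):
    P=onz((p,np.array(C)),u,.014);print('bar local',np.round(1e3*(P[:,:2]-O)@R,1),np.linalg.norm(P[1]-P[0]))
json.dump(dict(O=O.tolist(),th=th),open('vb.json','w'))
E
```

```text
A [408.4 210.1   4.6] local [-79.4  59.9] [-80.  60.]
B [501.9 267.7   2.5] local [-79.6 -49.9] [-80. -50.]
LFR [436.2 373.3  30.7] local [ 44.7 -49.7] [ 45. -50.]
LNR [446.  356.3  27.5] local [ 25.2 -49.1] [ 26. -50.]
LNL [353.3 299.5  32.9] local [25.6 59.6] [26. 60.]
knob [363.4 316.   71.6] local [34.4 42.4] [35.5 42. ]
bolt [398.6 339.3  52.9] local [35.6  0.2] [35.5  0. ]
stop [457.3 334.   21.6] local [  0.3 -46.9] [  0. -46.]
O [0.41751469 0.30907095] th 121.77869282809894
bar tri [[0.3921 0.1498 0.0285]
 [0.4903 0.2357 0.0228]]
bar local [[-122.4  110.5]
 [-103.5  -23.7]] 0.13554163871052707
bar local [[-124.3  111.7]
 [-102.2  -23.2]] 0.13673870966088258
bar local [[-123.8  106.7]
 [-100.4  -25.9]] 0.13466886975174142
```

The block fits within 1 mm, with heights about right. Bar centre is at local (-112, 42), axis turned 8.6°. Now I check where the open fingertips sit in the tool frame.

```bash
python3 - <<'E'
from h import *
p=camera_params("wrist");pc=(p,p['tool_from_camera'])
for uv,y in (((213,297),-.0425),((208,343),-.0425),((411,297),.0425),((415,343),.0425)):
    o,d=rays(pc,[uv]);t=(y-o[1])/d[0,1];print(uv,np.round(1e3*(o+t*d[0]),1))
E
python3 -c "
import cv2;a=cv2.imread('pics/w0.png')[280:380,140:490];cv2.imwrite('pics/fing.png',cv2.resize(a,None,fx=2,fy=2))"
```

```text
(213, 297) [  7.6 -42.5 -12.9]
(208, 343) [ -7.6 -42.5 -24.7]
(411, 297) [  8.1  42.5 -14.2]
(415, 343) [ -7.6  42.5 -24.8]
```

View pics/fing.png

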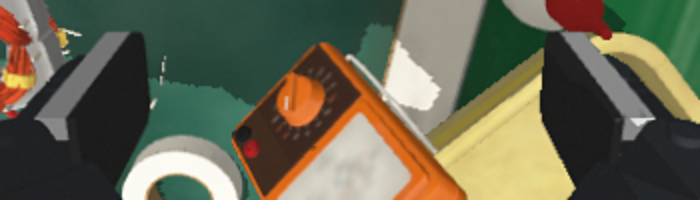

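The open tips are confirmed 13 mm behind the TCP, so I can now check that the landing spots behind the bar are clear.

```bash
cat >> h.py <<'E'
import json,os
if os.path.exists('vb.json'):
    _v=json.load(open('vb.json'));O=np.array(_v['O']);TH=_v['th'];R2=np.array([[np.cos(TH),-np.sin(TH)],[np.sin(TH),np.cos(TH)]])
def w(x,y,z): return np.r_[O+R2@np.array([x,y])/1e3,z/1e3]   # block frame mm -> world m
def loc(P): return 1e3*(np.atleast_2d(P)[:,:2]-O)@R2
E
python3 - <<'E'
from h import *
p=camera_params("wrist");W=json.load(open('w.json'))
pc=(p,np.array(W['0']))
print(loc(onz(pc,[(138,262),(168,300),(85,280),(260,348),(303,302),(202,365),(230,350),(388,255),(405,290)],0.)).round())
for a in(8.6,0):
  for x,z in((-152,80),(-152,-8),(-30,8)): print(solve_ik(w(x,42,z),down(TH+np.radians(a))) )
E
```

```text
[[-214.  140.]
 [-254.  104.]
 [-248.  201.]
 [-296.   -8.]
 [-228.  -48.]
 [-333.   58.]
 [-306.   27.]
 [-157. -129.]
 [-193. -158.]]
[ 3.05543195e-01  3.39671679e-01  1.97181061e+00 -4.44089210e-16
  8.30110361e-01 -3.99197942e-01]
[ 3.05543195e-01  4.74094268e-01  2.05886945e+00 -4.44089210e-16
  6.08628940e-01 -3.99197942e-01]
[ 5.57497247e-01  4.34246747e-01  2.07327327e+00 -4.44089210e-16
  6.34072640e-01 -1.47243891e-01]
[ 3.05543195e-01  3.39671679e-01  1.97181061e+00 -4.44089210e-16
  8.30110361e-01 -2.49099627e-01]
[ 3.05543195e-01  4.74094268e-01  2.05886945e+00 -4.44089210e-16
  6.08628940e-01 -2.49099627e-01]
[ 5.57497247e-01  4.34246747e-01  2.07327327e+00 -4.44089210e-16
  6.34072640e-01  2.85442489e-03]
```

```bash
python3 - <<'E'
from h import *
D=down(TH);D8=down(TH+np.radians(8.6))
def L(x,y,z,D,v):
    servo_line(w(x,y,z),D,v);s=get_state();print(round(s['time'],1),loc(s['tool_pos']).round(1),(s['tool_pos'][2]*1e3).round(1),s['wrist_force'].round(1))
reach(w(-155,42,60),D8);L(-155,42,-8,D8,.1)
L(-138,42,-8,D8,.04);L(-107,42,-8,D,.035);L(-76,42,-.2,D,.035)
shot("wrist","r0")
E
```

```text
6.0 [[-154.9   41.4]] -7.4 [ 0.3 -0.1  0.9]
6.5 [[-137.8   41.9]] -7.9 [-0.   0.7  0.5]
7.6 [[-107.1   42. ]] -8.1 [ 0.9 -1.  -0.9]
8.7 [[-76.1  41.8]] -0.2 [ 3.  -3.5  2.1]
```

View pics/r0.png

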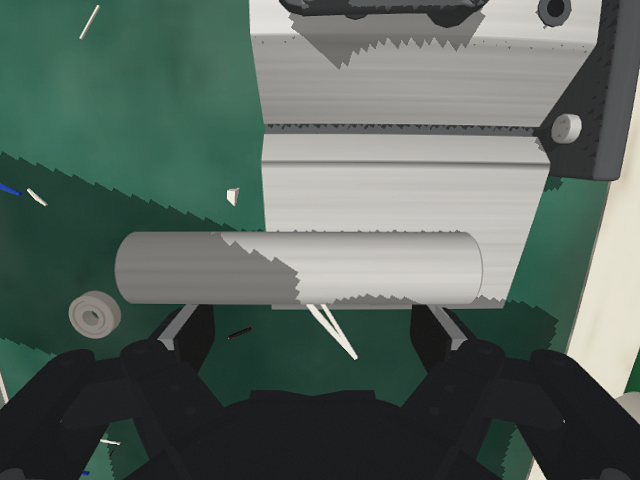

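The bar is square on the ramp, spanning columns 115–482 at row 268 with both fingers behind it; the bearing at (95,315) is clear. Continuing over the lip.

```bash
python3 - <<'E'
from h import *
D=down(TH)
def L(x,y,z,D,v):
    servo_line(w(x,y,z),D,v);s=get_state();print(round(s['time'],1),loc(s['tool_pos']).round(1),(s['tool_pos'][2]*1e3).round(1),s['wrist_force'].round(1))
L(-44,42,8,D,.035);
for x in(-38,-34,-30): L(x,42,8,D,.025)
wait(.5);L(-50,42,12,D,.1)
L(-75,42,60,D,.15);wait(.2)
pc,im=shot("wrist","r1");json.dump(pc[1].tolist(),open('r1.json','w'))
E
```

```text
9.8 [[-43.8  42.3]] 7.8 [ 0.8 -1.5  1.4]
10.2 [[-37.5  42.3]] 7.8 [-0.6 -0.2 -0.1]
10.5 [[-33.8  42. ]] 8.0 [ 0.6 -0.1  0.6]
10.8 [[-29.9  42. ]] 8.0 [0.  0.5 0. ]
11.7 [[-50.3  41.9]] 12.1 [ 0.7  0.8 -0.3]
12.2 [[-74.7  42.3]] 59.8 [ 0.6 -0.6 -0.1]
```

View pics/r1.png

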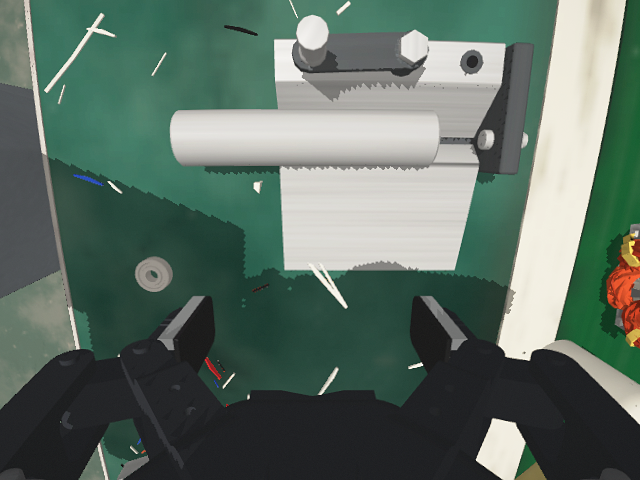

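The bar lies in the groove, spanning columns 170–439 at row 137, with the stop end at (485,140). Now the endways push.

```bash
python3 - <<'E'
from h import *
pc=(camera_params("wrist"),np.array(json.load(open('r1.json'))))
e=loc(onz(pc,[(170,137),(439,137)],.024));print(e.round(1))
y0=e[0,1]
D=down(TH-np.pi/2)
print([solve_ik(w(0,y,14),D) is not None for y in(y0+35,95)])
gripper_close(20)
reach(w(0,y0+40,80),D)
def L(x,y,z,v,pr=1):
    servo_line(w(x,y,z),D,v);s=get_state();F=np.r_[R2.T@s['wrist_force'][:2],s['wrist_force'][2]]
    if pr: print(round(s['time'],1),loc(s['tool_pos']).round(1),(s['tool_pos'][2]*1e3).round(1),F.round(1))
    return F
L(0,y0+40,14,.12);L(0,y0+13,14,.06)
y=y0+13
while y>101: y-=4;F=L(0,y,14,.03)
while y>88:
    y-=1;F=L(0,y,14,.02)
    if F[1]>7: break
E
```

```text
[[  1.5 116.8]
 [  1.5 -23.4]]
[True, True]
15.4 [[ -0.  156.4]] 14.2 [ 0.4  0.1 -0.4]
16.0 [[ -0.  129.9]] 13.9 [-0.5  0.5  0.3]
16.3 [[ -0.  125.7]] 14.0 [-0.8  0.3 -0.2]
16.6 [[ -0.  121.8]] 13.9 [-0.7  0.4  0.4]
16.9 [[-1.000e-01  1.188e+02]] 13.8 [-0.4  5.1  1.1]
17.1 [[-1.000e-01  1.137e+02]] 13.9 [-1.1  2.4 -1.5]
17.4 [[  0.  109.2]] 14.0 [-0.4  2.  -1.5]
17.7 [[  0.  105.2]] 14.0 [-0.   1.7 -1.3]
18.0 [[  0.  101.2]] 14.0 [ 0.2  2.3 -0.4]
18.3 [[ 0.  97.3]] 14.0 [-0.2  1.9 -0.6]
18.5 [[ 0. 97.]] 14.0 [0.  2.3 0.4]
18.8 [[-0.  95.9]] 14.0 [0.2 3.1 1.5]
19.0 [[-0.  95.8]] 13.9 [0.2 6.1 2.8]
19.3 [[-0.1 95.8]] 13.8 [-0.5  6.2  3.3]
19.5 [[-0.1 95.8]] 13.6 [0.3 9.2 4.1]
```

The bar stopped at TCP y=95.8, as predicted for the free end at y=84, with force rising to 9 N. Next, the keeper.

```bash
python3 - <<'E'
from h import *
D=down(TH-np.pi/2)
servo_line(w(0,115,16),D,.08);servo_line(w(0,120,110),D,.2)
def pose(ph,g):
    t=np.array([-np.cos(ph),-np.sin(ph)]);k=np.array([35.5-42*np.sin(ph),42*np.cos(ph)])
    return k-t*(5.5+11.5+g),t
def L(ph,g,z,v):
    q,t=pose(ph,g);servo_line(w(*q,z),down(TH+ph),v);s=get_state()
    f=R2.T@s['wrist_force'][:2];print(round(s['time'],1),round(np.degrees(ph)),loc(s['tool_pos']).round(1),'back',round(-f@t,1),'side',round(f@[-t[1],t[0]],1),'z',round(s['wrist_force'][2],1));return -f@t
print(all(solve_ik(w(*pose(p,0)[0],52),down(TH+p)) is not None for p in np.linspace(0,1.6,9)))
reach(w(*pose(0,12)[0],110),down(TH));L(0,12,52,.12);L(0,1,52,.05)
for d in range(6,85,6): L(np.radians(d),0,52,.05)
g=0
L(np.pi/2,0,52,.04)
while g>-8:
    g-=1
    if L(np.pi/2,g,52,.02)>5: break
shot("wrist","k0")
E
```

```text
True
22.5 0 [[64.5 41.6]] back -0.2 side 0.8 z -0.2
22.9 0 [[53.1 41.8]] back -0.2 side -0.3 z -0.1
23.1 6 [[48.  43.5]] back 0.1 side 0.6 z -0.3
23.4 12 [[43.5 44.5]] back -0.4 side 1.4 z -0.5
23.7 18 [[38.8 45.1]] back 0.4 side 0.8 z 0.6
23.9 24 [[34.  45.2]] back 0.5 side -0.6 z -0.0
24.2 30 [[29.3 44.8]] back -0.0 side -0.1 z 0.0
24.4 36 [[24.6 43.9]] back 0.1 side 0.2 z 0.2
24.7 42 [[20.1 42.6]] back 0.7 side 0.8 z -0.1
25.0 48 [[15.7 40.7]] back 0.1 side 0.2 z -1.0
25.2 54 [[11.6 38.5]] back -0.2 side -0.6 z -0.2
25.5 60 [[ 7.7 35.7]] back 0.3 side 0.7 z 0.3
25.7 66 [[ 4.1 32.6]] back -0.1 side -0.7 z 0.5
26.0 72 [[ 0.9 29.1]] back 0.9 side -1.0 z -0.4
26.2 78 [[-2.  25.3]] back 0.1 side -0.3 z -0.2
26.5 84 [[-4.4 21.2]] back -0.6 side -0.9 z -0.7
26.8 90 [[-6.4 17.3]] back 0.9 side -0.3 z -0.6
27.0 90 [[-6.5 17.2]] back 5.0 side 1.1 z 2.5
27.3 90 [[-6.5 17. ]] back 7.1 side -0.1 z 3.9
```

View pics/k0.png

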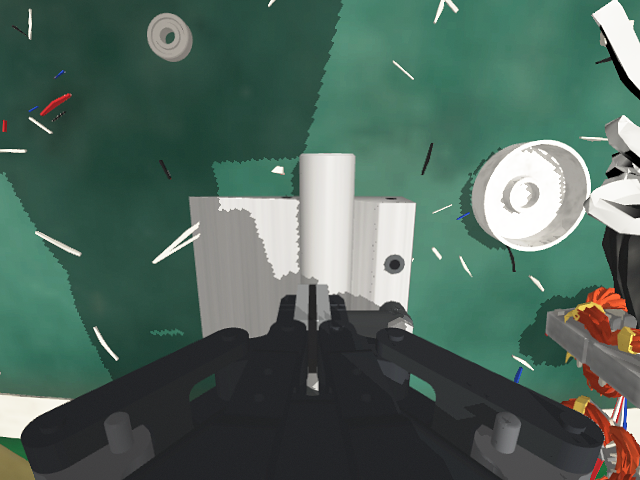

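Force rose at 90°, so the keeper is at its end stop. The shaft is in the groove and sticks out past the block end. Retract and check from clear of everything.

```bash
python3 - <<'E'
from h import *
servo_line(w(-6.5,40,52),None,.08);servo_line(w(-10,60,150),None,.2)
reach(w(-100,10,160),down(TH));wait(.3)
pc,im=shot("wrist","f0")
X=np.array([w(0,-46,23.8),w(0,84,23.8),w(-6.5,0,71),w(35.5,0,53),w(-13,0,47)]);print(proj(pc,X).round())
u=proj(pc,X)*2-[300,0];a=cv2.resize(im[0:300,150:550,::-1],None,fx=2,fy=2)
cv2.imwrite("pics/f0c.png",a);json.dump(pc[1].tolist(),open('f0.json','w'));print(u.round(),get_state()['time'])
E
```

```text
[[382. 112.]
 [219. 112.]
 [327. 113.]
 [326.  52.]
 [325. 126.]]
[[464. 224.]
 [138. 224.]
 [354. 226.]
 [353. 105.]
 [351. 253.]] 30.0417
```

View pics/f0c.png

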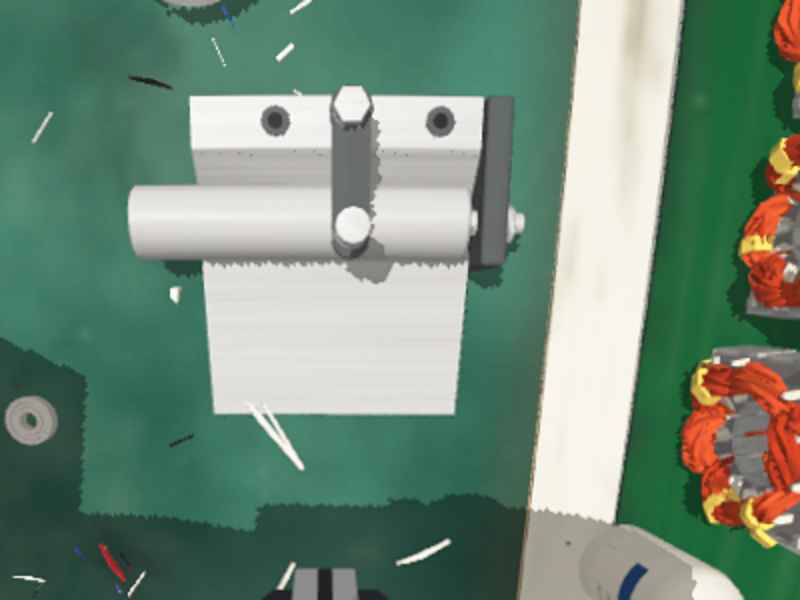

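The crop shows the shaft in the groove from (130,222) to (470,222), touching the screw end at (472,222). The knob is at (352,224) against a predicted (354,226), and the arm is square across the shaft. The bearing is where it was.

```bash
python3 -c "
from plant import *
finish_job();print(get_state()['time'])"
```

```text
the job is handed in; nothing more can be done
the job is handed in; nothing more can be done
```

The job is done and handed in, with the robot's clock at about 30 s of the 64 s allowed; no verdict was given.

- **Shaft blank:** I rolled the light steel bar up the ramp and over the lip with the two open fingers. Then I pushed it endways with the fingers closed until it stopped. It stopped with the fingers at y = 95.8 mm, which fits the free end at 84 mm, and the force rose to 9 N. In the last picture it lies in the groove with its end against the stop screw. The end shows about 6 px of the 2× crop (roughly 2–3 mm) past where I predicted it, which I put down to calibration and to reading the edge of a round bar.
- **Keeper:** I pushed it round by its knob until the force rose to 7 N at 90°. The last picture shows the arm square across the shaft, with the knob within about 2 px of where it should be.
- **Other checks:** The wrist force stayed below 10 N at every reading I took. The last picture shows the robot clear of the work and the bearing undisturbed. I saw no contact with any of the other things, but I did not check each one's position at the end.

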